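Latch the sliding cutter guard of an edge-trimming station

TASK

Close and latch the trimmer's sliding guard: push the sprung plunger on its carriage right down so that the hook underneath comes out, keep it down while sliding the carriage along its rods until the hook's stem comes gently up against the keeper pin, then ease the plunger up, without letting it snap, so that the hook catches the pin, and let go, leaving the guard latched. Where the pin is set has to be found by feel: do not press the hook against it with more than 20 N, and do not disturb the things lying around.

Things in the scene. Friction and masses are not known exactly. Their poses are not given: they have to be found in the camera images.
- station: Fixed aluminium base plate 200 x 350 x 12 mm with two 12 mm steel rods along y (axes 90 mm up, 70 mm apart) between end plates 112 mm high. Origin: on the table, midway between the rods; x across the rods, y along them in the guard's closing direction, z up. A black motor block with a steel cutter stands at x = -95, y = +35 mm, up to 96 mm high.
- carriage (a joint): Travel along station +y, m: 0 = open (rest) to 0.12. The grey block (94 x 70 mm, top 105 mm above the table) carries a clear guard plate on its -x side and the plunger in its middle; its centre is at station x = 0, y = -0.06 + this value. A return spring draws it open with 3 N at 0, 4.8 N at 0.12 (friction 0.4 N): unlatched, it runs back.
- plunger (a joint): How far the plunger is pressed, m: 0 = up (rest), 0.016 = bottom stop. Its spring pushes up with 6.4 N at 0, 12.8 N at 0.016 (less 1 N of weight). The hook goes down with it; its lip passes under the pin only above 0.010. With the pin lying in the hook it reads about 0.004, the spring holding the hook up against the pin; near 0 means the pin was missed.
- knob (a point): Centre of the black plunger knob, an upright cylinder 28 mm in diameter, 35 mm high. It stands on a steel flange disc 68 mm in diameter, 6 mm thick, whose upper face is 17.5 mm below this point: fingertips straddling the knob can push on the flange. At rest the point is 148.5 mm above the table; it moves with carriage and plunger. Axes as the station's.
- hook: Steel J-shaped hook on the plunger, below the carriage block. Origin on the plunger's axis, at table height when the plunger is up; moves with carriage and plunger; axes as the station's. Stem 8 mm in diameter on that axis; at its foot a 6 mm bar runs 20 mm to +y (upper side 44 mm above the origin) to an upturned 6 mm lip, top 50 mm above the origin. Mouth between stem and lip 13 mm.
- bracket: Dark steel slotted bracket on the base; origin 12 mm above the table at station x = 0, y = +34 mm. It holds the keeper pin: a level rod along x, 10 mm in diameter, axis 33 mm above this origin, x = -28 to +23 mm. The pin's y is NOT measured: clamped anywhere within 22 mm either side of the origin, so the stem meets it at a carriage travel of 0.063 to 0.107. It gives along y, 5 N per mm.
- push_pad: Bystander: loose grey push pad 75 x 160 x 24 mm with a black turned knob, 86 mm high in all, lying on the table on the far (+x) side of the station. Origin: centre of its underside.
- offcut: Bystander: loose white board offcut, 45 x 130 x 18 mm, lying flat on the far (+x) side of the station. Origin: centre of its underside.
- driver: Bystander: loose screwdriver 180 mm long, lying on the table past the +y end of the station. Origin: underside, near its middle.
- glue: Bystander: closed jar 52 mm in diameter and 90 mm high, standing past the -y end of the station. Origin: centre of its underside.

How it is judged (in metres and radians):
On the way, in this order (a step that is already met when the one before it is completed fails the run):
1. the plunger is pressed down, so that the hook is out (value of joint plunger above 0.0105 m), for 0.1 s.
2. with the plunger kept down, the carriage is slid towards the pin (value of joint plunger above 0.0105 m and value of joint carriage above 0.045 m), for 0.1 s.
At the end, for the whole second after the job is handed in: The hook holds the keeper pin: the carriage stays more than 53 mm along its travel, the plunger has come up to between 2.2 and 6.5 mm (4 mm is the pin seated in the hook), the hook bears on the pin with more than 2 N, and carriage and plunger are at rest (value of joint plunger between 0.0022 and 0.0065 m and value of joint carriage above 0.053 m and contact force between hook and bracket above 2 N and velocity of joint carriage between -0.01 and 0.01 m/s and velocity of joint plunger between -0.01 and 0.01 m/s); the robot touches nothing.
It fails at once if the hook is pressed against the pin with more than 20 N (contact force between hook and bracket above 20 N).
It fails at once if the plunger snaps up faster than 0.4 m/s (velocity of joint plunger below -0.4 m/s).
It fails at once if a bystander (push pad, offcut, screwdriver or jar) is moved more than 20 mm (distance of any of push_pad, offcut, driver, glue from where it was at the start of the episode above 0.02 m).
It also fails if it takes over 38 s, if anything falls off the work surface, if the arm or the gripper's body presses on something with over 40 N, if the wrist force passes 120 N, or if a joint passes its speed limit or range.

ROBOT

A 7-joint arm with a two-finger parallel gripper is mounted at the origin on the work surface. World frame = base frame: x ahead of the robot, y to its left, z up, the work surface at z = 0. Lengths are in mm, angles in rad, forces in N, time in s.
With the tool pointing down it reaches from about 400 to 875 mm from the base axis. Payload 4.4 kg.
Tool frame: the origin (TCP) lies midway between the tips of the shut fingers; the grasp point (between the pads) lies 19 mm behind it; z points along the fingers, y is the line along which they close (so a half turn about z gives the same grasp; the last joint's range is limited). The gripper opens to 85 mm and grips with 20 to 120 N. Pads are 22 mm wide; open, the fingers measure 114 mm over their backs; the gripper's body (76 mm by 85 mm) begins 54 mm behind the grasp point. The pads swing forward as they close: fully open they stand 13 mm farther back than shut.
Start: joints at [-1.189, 0.628, 0.038, 1.517, -0.027, 0.996, -0.02], TCP at [281.419, 585.936, 231.313] pointing down, gripper open.
Joint ranges: [-3.06, 3.06], [-0.37, 2.12], [-1.25, 1.32], [0.18, 2.47], [-1.1, 4.24], [0.23, 1.98], [-2.94, 2.94]. Speed limits (rad/s): [2.57, 2.57, 3.14, 3.14, 3.14, 3.14, 3.14].

INTERFACE

Orientations are given as [roll, pitch, yaw] about the fixed x, y, z axes, in that order (R = Rz(yaw) Ry(pitch) Rx(roll)).
In Python, from cell import read_state, get_image, finish_job gives the robot as it stands.
- The arm moves only by the tool send_rows, never from a script. Its argument "series" is a list of rows, each an object of numbers: "ax", "ay", "az": the turn, a rotation vector about the tool's x, y, z in rad; "dx", "dy", "dz": the shift along the tool's x, y, z in cm; "hand": the closure, from 0 (fully open) to 1 (shut). In form: [{"ax": .., "ay": .., "az": .., "dx": .., "dy": .., "dz": .., "hand": ..}, ...]. A call has 1 to 10 rows; each row is the pose to reach, as a shift and turn from the pose commanded when the call began, along the tool's axes at that moment; what a row does not reach only later rows make up. A row lasts 1/10 s, in which the tool goes at most 50 mm and 8.59 degrees, less where a joint would pass 70% of its speed; a pose out of reach is approached as far as the arm can. A call with a gripper value outside its range is refused whole. The fingers move at their own pace and stop on an object; the grip force is fixed at half the most. Time passes only in rows, so rows that repeat a pose let the fingers close. It gives the time, the measured TCP pose, the force, the opening and the grip force at its end, in the units of the state.
- read_state(): the state, without advancing time (a new reading comes with each control period).
- get_image(name): name is "scene" or "top" or "wrist"; returns a dict with "pixels" (384x512x3 uint8, red, green, blue), "mtx" (3x3 intrinsics, pixels), "k1" (the pictures are not rectified: a ray, as slopes to the right and down, at radius r is drawn at 1 + k1 r^2 times it, then the intrinsics apply), "R" (3x3) and "t" (3): a world point X has camera coordinates R X + t. Camera axes: x right, y down, z forward; pixel columns grow to the right and rows downward; lengths in mm; the calibration is good to about 2 mm. A picture is of the moment at which its call begins. There is no depth.
- finish_job(): hands the job in; it is judged then, once.
The state is a dict: "clock": time; "qpos": joint angles; "qd": joint speeds; "tau": joint torques, N m; "eef_pos": TCP position; "tool_rot": TCP orientation; "force": force on the tool from outside, world axes, zero at the start; "torque": the same for the moment, N m; "width": finger opening in mm; "gripper_force": force on a finger pad.
Only numpy, scipy, OpenCV 4.12 (cv2) and the standard library are available. Lean on these libraries where they do the work, as an engineer would, in place of code of your own. Each camera call takes 0.05 s, during which the arm holds its last target. There are 200 camera calls.

## Working session

There is one attempt and no reset: what is moved stays moved. The work goes in short steps, Python scripts to look and compute and a tool call to move; the robot and the scene stay as the last step left them, time stands still between calls to the robot, and variables do not carry over. Pictures are saved under pics/ and viewed, at most 10 in all, crops included, and the job is handed in when it is done.

Besides the shell and the picture viewer there is one more tool, called by a JSON object that holds its "fn" and its "kwargs", one argument or row to a line. send_rows: Moves the arm, as the interface text tells. Its arguments: {"type":"object","properties":{"series":{"type":"array","items":{"type":"object","properties":{"ax":{"type":"number"},"ay":{"type":"number"},"az":{"type":"number"},"dx":{"type":"number"},"dy":{"type":"number"},"dz":{"type":"number"},"hand":{"type":"number"}}}}},"required":["series"]}

```bash
mkdir -p pics; python3 - <<'E'
from cell import *
import cv2,numpy as np
s=read_state();print(s)
ims=[]
for n in("scene","top"):
    d=get_image(n);cv2.imwrite(f"pics/{n}0.png",d["pixels"][:,:,::-1]);print(n,d["mtx"],d["k1"],d["R"],d["t"])
E
```

```text
{'clock': 0.0, 'qpos': array([-1.1887661 ,  0.62931785,  0.03846927,  1.51835113, -0.02701177,
        0.99627648, -0.0199824 ]), 'qd': array([-0.00128914,  0.00023428, -0.00041817, -0.00129188, -0.00061966,
       -0.00047733, -0.00012009]), 'tau': array([-2.32614620e-04, -5.63408446e+01,  1.22583356e+00, -1.93441057e+01,
        1.07788263e-02,  1.06957546e-02,  2.34615169e-05]), 'eef_pos': array([281.17953386, 585.36473159, 230.41329061]), 'tool_rot': array([-3.13975879e+00,  2.84096427e-05,  2.69375193e+00]), 'force': array([ 0.06241325, -0.09571684,  0.02686742]), 'torque': array([-0.03451816,  0.01095918,  0.01206325]), 'gripper_force': 0.0, 'width': 85.68013147660047}
scene [[498.20254017   0.         256.04909384]
 [  0.         498.20254017 199.01433866]
 [  0.           0.           1.        ]] -0.16230044626176288 [[-0.06847687  0.99763244  0.0063593 ]
 [ 0.62533365  0.04788744 -0.77888678]
 [-0.77734725 -0.04935905 -0.62713231]] [ -11.72224467 -314.8375056  1908.7216869 ]
top [[347.72922674   0.         250.97609121]
 [  0.         347.72922674 193.251398  ]
 [  0.           0.           1.        ]] -0.09553639983626468 [[ 0.02397972 -0.99952701  0.01925413]
 [-0.99692776 -0.02534501 -0.07411262]
 [ 0.07456556 -0.01741777 -0.99706399]] [ 20.81878843 609.25525274 980.25608647]
```

View pics/scene0.png

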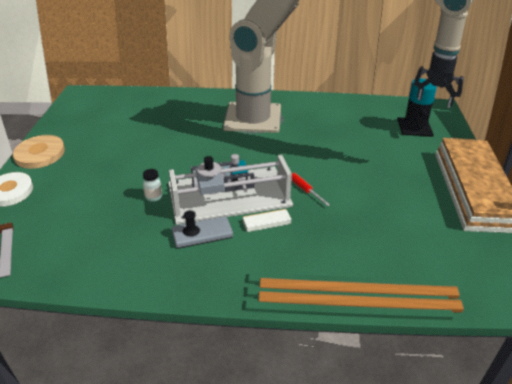

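View pics/top0.png

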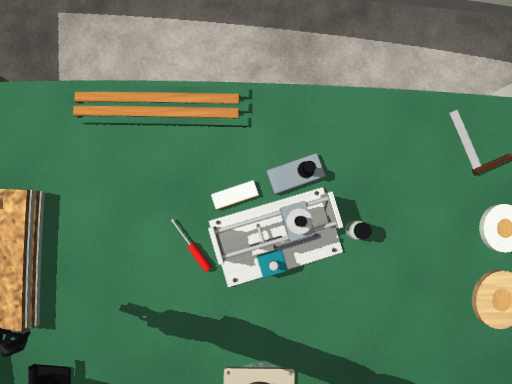

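The top view shows the station centred near (277,236), the knob near (300,221), the jar at (360,231) and the driver at (200,255). World +x is up in the picture and +y is to the left. I'll zoom in for accuracy.

```bash
python3 - <<'E'
import cv2
a=cv2.imread("pics/top0.png")[175:295,195:355];cv2.imwrite("pics/c1.png",cv2.resize(a,None,fx=5,fy=5,interpolation=cv2.INTER_CUBIC))
E
```

```text
(no output)
```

View pics/c1.png

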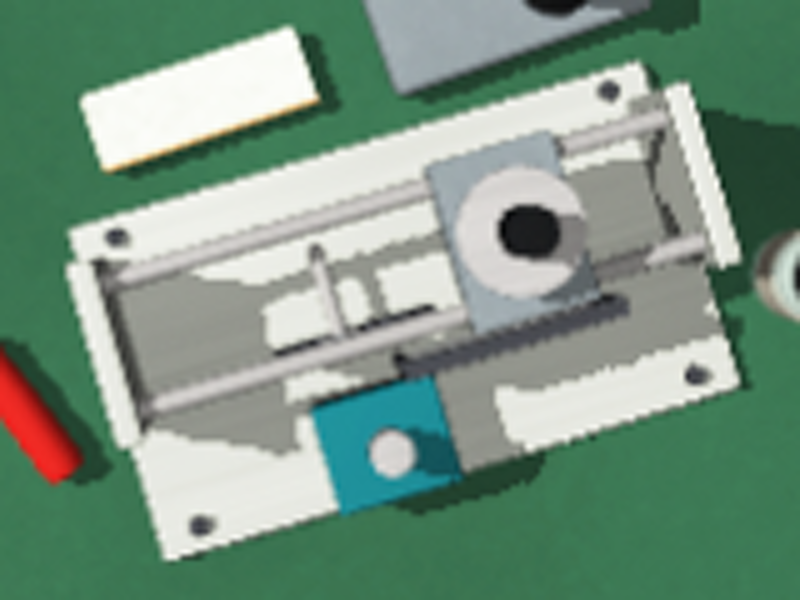

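The crop shows the flange disc centred at about (522,232), the knob top at (528,230), the keeper pin running from (318,250) to (345,335), and the plate corners at (70,230), (165,560), (742,385) and (640,65).

```bash
cat > h.py <<'E'
import numpy as np,cv2
from cell import *
def unproj(d,p,z):
    k=d["k1"]
    xd,yd=(np.array(p)-d["mtx"][:2,2])/d["mtx"][0,0]
    x,y=xd,yd
    for _ in range(20):
        f=1+k*(x*x+y*y);x,y=xd/f,yd/f
    C=-d["R"].T@d["t"];v=d["R"].T@np.array([x,y,1])
    return (C+v*(z-C[2])/v[2])
def proj(d,X):
    c=d["R"]@np.array(X,float)+d["t"];x,y=c[:2]/c[2];f=1+d["k1"]*(x*x+y*y)
    return d["mtx"][0,0]*f*np.array([x,y])+d["mtx"][:2,2]
E
python3 - <<'E'
from h import *
d=get_image("top")
def P(u,v,z):return unproj(d,((u+.5)/5-.5+195,(v+.5)/5-.5+175),z)[:2]
c=[P(*q,12) for q in((70,230),(165,560),(742,385),(640,65))]
print(np.round(c,1),[np.linalg.norm(c[i]-c[i-1]).round(1) for i in range(4)])
dy=c[0]-c[3]+c[1]-c[2];print("yaw of +y",np.arctan2(dy[1],dy[0]))
e=[P(*q,112) for q in((68,265),(120,448),(690,85),(742,262))]
print("endplates",np.round(e,1)); m=(e[0]+e[1]-e[2]-e[3]);print(np.arctan2(m[1],m[0]),np.linalg.norm(m)/2, "mid",sum(e)/4)
print("plate mid",sum(c)/4)
print("flange",P(522,232,131),"knob",P(528,230,166),"pin",P(318,250,45),P(345,335,45))
E
```

```text
[[ 526.8  156.5]
 [ 338.7   96.4]
 [ 445.4 -237.1]
 [ 631.3 -174.5]] [np.float64(347.1), np.float64(197.5), np.float64(350.1), np.float64(196.2)]
yaw of +y 1.8785304174323767
endplates [[ 509.3  146.7]
 [ 415.3  117. ]
 [ 611.7 -178.9]
 [ 518.7 -207.6]]
1.877505969244423 341.0262444040218 mid [513.75166671 -30.71036181]
plate mid [485.56242672 -39.68900667]
flange [532.13069817 -87.27243159] knob [533.2458266  -84.71495879] pin [519.29497411  13.8961233 ] [472.20289099  -2.30041232]
```

Flange, knob and end plates agree: the knob axis is at about (532,-87), station yaw is 0.307, and the pin is at station y of about +40 (travel near 0.091). I'll move above the knob with the fingers closing along station y.

{"fn": "send_rows", "kwargs": {
  "series": [
    {"dx": -2, "dy": -2, "az": -0.08, "hand": 0},
    {"dx": -5, "dy": -5, "az": -0.17, "hand": 0},
    {"dx": -8, "dy": -8, "az": -0.26, "hand": 0},
    {"dx": -11, "dy": -11, "az": -0.35, "hand": 0},
    {"dx": -14, "dy": -14, "az": -0.44, "hand": 0},
    {"dx": -17, "dy": -17, "az": -0.53, "hand": 0},
    {"dx": -20, "dy": -20, "az": -0.62, "hand": 0},
    {"dx": -23, "dy": -23, "az": -0.7, "hand": 0},
    {"dx": -26, "dy": -25, "az": -0.755, "hand": 0},
    {"dx": -26, "dy": -25, "az": -0.755, "hand": 0}
  ]
}}

```text
invalid input at $.series[0]: expected keys ax, ay, az, dx, dy, dz, hand
```

{"fn": "send_rows", "kwargs": {
  "series": [
    {"ax": 0, "ay": 0, "dz": 0, "dx": -2, "dy": -2, "az": -0.08, "hand": 0},
    {"ax": 0, "ay": 0, "dz": 0, "dx": -5, "dy": -5, "az": -0.17, "hand": 0},
    {"ax": 0, "ay": 0, "dz": 0, "dx": -8, "dy": -8, "az": -0.26, "hand": 0},
    {"ax": 0, "ay": 0, "dz": 0, "dx": -11, "dy": -11, "az": -0.35, "hand": 0},
    {"ax": 0, "ay": 0, "dz": 0, "dx": -14, "dy": -14, "az": -0.44, "hand": 0},
    {"ax": 0, "ay": 0, "dz": 0, "dx": -17, "dy": -17, "az": -0.53, "hand": 0},
    {"ax": 0, "ay": 0, "dz": 0, "dx": -20, "dy": -20, "az": -0.62, "hand": 0},
    {"ax": 0, "ay": 0, "dz": 0, "dx": -23, "dy": -23, "az": -0.7, "hand": 0},
    {"ax": 0, "ay": 0, "dz": 0, "dx": -26, "dy": -25, "az": -0.755, "hand": 0},
    {"ax": 0, "ay": 0, "dz": 0, "dx": -26, "dy": -25, "az": -0.755, "hand": 0}
  ]
}}

```text
clock: 1.15
eef_pos: [410.1, 242.2, 231.2]
tool_rot: [-3.138, -0.0, -2.843]
force: [-0.3, 0.8, -0.0]
width: 85.3
gripper_force: 0.0
```

```bash
cat >> h.py <<'E'
from scipy.spatial.transform import Rotation as Ro
def delta(target,yawy=1.878):
    s=read_state();R=Ro.from_euler("xyz",s["tool_rot"])
    y=np.array([np.cos(yawy),np.sin(yawy),0]);z=np.array([0,0,-1.]);T=Ro.from_matrix(np.c_[np.cross(y,z),y,z])
    print("t",s["clock"],"pos",s["eef_pos"].round(1),"F",s["force"].round(1),"w",round(s["width"],1),"q",s["qpos"].round(2))
    print("d cm",(R.inv().apply(np.array(target)-s["eef_pos"])/10).round(2),"rot",(R.inv()*T).as_rotvec().round(3))
E
python3 -c "
from h import *
delta((532,-87,231))"
```

```text
t 1.15 pos [410.1 242.2 231.2] F [-0.3  0.8 -0. ] w 85.3 q [-0.48  0.39 -0.15  1.98  0.09  0.78  1.19]
d cm [ -1.96 -35.05   0.13] rot [-0.003 -0.    -0.008]
```

{"fn": "send_rows", "kwargs": {
  "series": [
    {"ax": 0, "ay": 0, "az": 0, "dx": -0.2, "dy": -3, "dz": 0, "hand": 0},
    {"ax": 0, "ay": 0, "az": 0, "dx": -0.5, "dy": -7.5, "dz": 0, "hand": 0},
    {"ax": 0, "ay": 0, "az": 0, "dx": -0.8, "dy": -12, "dz": 0, "hand": 0},
    {"ax": 0, "ay": 0, "az": 0, "dx": -1, "dy": -16.5, "dz": 0, "hand": 0},
    {"ax": 0, "ay": 0, "az": 0, "dx": -1.3, "dy": -21, "dz": 0, "hand": 0},
    {"ax": 0, "ay": 0, "az": 0, "dx": -1.6, "dy": -25.5, "dz": 0, "hand": 0},
    {"ax": 0, "ay": 0, "az": 0, "dx": -1.8, "dy": -30, "dz": 0, "hand": 0},
    {"ax": 0, "ay": 0, "az": -0.008, "dx": -1.9, "dy": -33.5, "dz": 0, "hand": 0},
    {"ax": 0, "ay": 0, "az": -0.008, "dx": -1.96, "dy": -35, "dz": 0, "hand": 0},
    {"ax": 0, "ay": 0, "az": -0.008, "dx": -1.96, "dy": -35, "dz": 0, "hand": 0}
  ]
}}

```text
clock: 2.15
eef_pos: [532.3, -81.2, 230.9]
tool_rot: [-3.141, -0.0, -2.83]
force: [0.5, 0.9, -0.6]
width: 85.2
gripper_force: 0.0
```

```bash
python3 -c "
from h import *
delta((532,-87,152))
d=get_image('wrist');cv2.imwrite('pics/w1.png',d['pixels'][:,:,::-1])
print(proj(d,(532,-87,166)),proj(d,(532,-87,131)))"
```

```text
t 2.15 pos [532.3 -81.2 230.9] F [ 0.5  0.9 -0.6] w 85.2 q [ 0.17  0.47 -0.1   1.83  0.06  0.85  1.92]
d cm [ 0.2  -0.54  7.89] rot [-0.    -0.     0.004]
[241.24004426 204.91335018] [242.22560316 188.52323704]
```

View pics/w1.png

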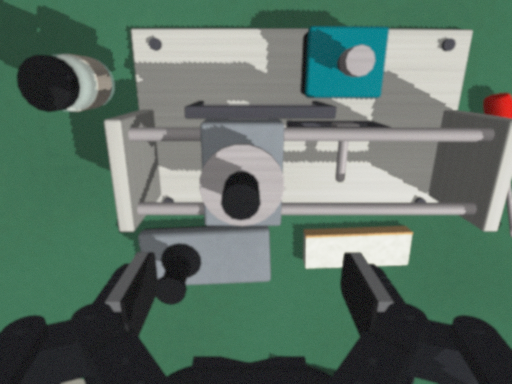

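The wrist view shows the knob top at (241,203) and the flange centre at (242,187). My projections agree (241,205 and 242,189). I'll descend around the knob.

{"fn": "send_rows", "kwargs": {
  "series": [
    {"ax": 0, "ay": 0, "az": 0, "dx": 0.0, "dy": 0, "dz": 2, "hand": 0},
    {"ax": 0, "ay": 0, "az": 0, "dx": 0, "dy": 0, "dz": 4, "hand": 0},
    {"ax": 0, "ay": 0, "az": 0, "dx": 0, "dy": 0, "dz": 5, "hand": 0},
    {"ax": 0, "ay": 0, "az": 0, "dx": 0, "dy": 0, "dz": 5, "hand": 0}
  ]
}}

```text
clock: 2.6
eef_pos: [530.8, -77.3, 180.2]
tool_rot: [3.139, -0.003, -2.823]
force: [0.3, -0.5, -0.4]
width: 85.5
gripper_force: 0.0
```

```bash
python3 -c "
from h import *
delta((532,-87,134))"
```

```text
t 2.6 pos [530.8 -77.3 180.2] F [ 0.3 -0.5 -0.4] w 85.5 q [ 0.16  0.54 -0.1   1.88  0.07  0.73  1.91]
d cm [ 0.18 -0.97  4.62] rot [ 0.002 -0.003  0.011]
```

{"fn": "send_rows", "kwargs": {
  "series": [
    {"ax": 0, "ay": 0, "az": 0, "dx": 0.1, "dy": -0.5, "dz": 0, "hand": 0},
    {"ax": 0, "ay": 0, "az": 0.01, "dx": 0.2, "dy": -0.9, "dz": 0, "hand": 0},
    {"ax": 0, "ay": 0, "az": 0.01, "dx": 0.2, "dy": -0.9, "dz": 1, "hand": 0},
    {"ax": 0, "ay": 0, "az": 0.01, "dx": 0.2, "dy": -0.9, "dz": 1, "hand": 0},
    {"ax": 0, "ay": 0, "az": 0.01, "dx": 0.2, "dy": -0.9, "dz": 1, "hand": 0}
  ]
}}

```text
clock: 3.1
eef_pos: [532.7, -88.8, 171.0]
tool_rot: [3.141, -0.001, -2.837]
force: [0.1, -0.1, 0.1]
width: 85.4
gripper_force: 0.0
```

```bash
python3 -c "
from h import *
delta((532,-87,134))"
```

```text
t 3.1 pos [532.7 -88.8 171. ] F [ 0.1 -0.1  0.1] w 85.4 q [ 0.18  0.55 -0.09  1.89  0.08  0.71  1.92]
d cm [0.01 0.19 3.7 ] rot [ 0.    -0.001 -0.002]
```

{"fn": "send_rows", "kwargs": {
  "series": [
    {"ax": 0, "ay": 0, "az": 0, "dx": 0, "dy": 0.1, "dz": 1.5, "hand": 0},
    {"ax": 0, "ay": 0, "az": 0, "dx": 0, "dy": 0.1, "dz": 3, "hand": 0},
    {"ax": 0, "ay": 0, "az": 0, "dx": 0, "dy": 0.1, "dz": 3.7, "hand": 0},
    {"ax": 0, "ay": 0, "az": 0, "dx": 0, "dy": 0.1, "dz": 3.7, "hand": 0},
    {"ax": 0, "ay": 0, "az": 0, "dx": 0, "dy": 0.1, "dz": 3.7, "hand": 0.3},
    {"ax": 0, "ay": 0, "az": 0, "dx": 0, "dy": 0.1, "dz": 3.7, "hand": 0.5},
    {"ax": 0, "ay": 0, "az": 0, "dx": 0, "dy": 0.1, "dz": 3.7, "hand": 0.55},
    {"ax": 0, "ay": 0, "az": 0, "dx": 0, "dy": 0.1, "dz": 3.7, "hand": 0.58}
  ]
}}

```text
clock: 3.9
eef_pos: [532.9, -88.0, 134.7]
tool_rot: [-3.141, 0.001, -2.836]
force: [0.6, -0.0, -0.5]
width: 35.9
gripper_force: 0.0
```

```bash
python3 -c "
from h import *
delta((532,-87,134))"
```

```text
t 3.9 pos [532.9 -88.  134.7] F [ 0.6 -0.  -0.5] w 35.9 q [ 0.17  0.61 -0.09  1.92  0.08  0.62  1.9 ]
d cm [0.06 0.12 0.07] rot [-0.     0.001 -0.002]
```

{"fn": "send_rows", "kwargs": {
  "series": [
    {"ax": 0, "ay": 0, "az": 0, "dx": 0, "dy": 0, "dz": 0, "hand": 0.7},
    {"ax": 0, "ay": 0, "az": 0, "dx": 0, "dy": 0, "dz": 0, "hand": 0.8},
    {"ax": 0, "ay": 0, "az": 0, "dx": 0, "dy": 0, "dz": 0, "hand": 1},
    {"ax": 0, "ay": 0, "az": 0, "dx": 0, "dy": 0, "dz": 0, "hand": 1}
  ]
}}

```text
clock: 4.3
eef_pos: [532.7, -87.4, 134.8]
tool_rot: [3.141, 0.0, -2.836]
force: [-1.5, 1.5, 5.0]
width: 26.4
gripper_force: 58.6
```

```bash
python3 -c "
from h import *
delta((532,-87,134))"
```

```text
t 4.3 pos [532.7 -87.4 134.8] F [-1.5  1.5  5. ] w 26.4 q [ 0.17  0.61 -0.09  1.92  0.08  0.62  1.9 ]
d cm [0.05 0.06 0.08] rot [ 0.     0.    -0.002]
```

{"fn": "send_rows", "kwargs": {
  "series": [
    {"ax": 0, "ay": 0, "az": 0, "dx": 0, "dy": 0, "dz": 0.2, "hand": 1},
    {"ax": 0, "ay": 0, "az": 0, "dx": 0, "dy": 0, "dz": 0.5, "hand": 1},
    {"ax": 0, "ay": 0, "az": 0, "dx": 0, "dy": 0, "dz": 0.8, "hand": 1},
    {"ax": 0, "ay": 0, "az": 0, "dx": 0, "dy": 0, "dz": 1.1, "hand": 1},
    {"ax": 0, "ay": 0, "az": 0, "dx": 0, "dy": 0, "dz": 1.4, "hand": 1},
    {"ax": 0, "ay": 0, "az": 0, "dx": 0, "dy": 0, "dz": 1.4, "hand": 1},
    {"ax": 0, "ay": 0, "az": 0, "dx": 0, "dy": 0, "dz": 1.4, "hand": 1}
  ]
}}

```text
clock: 5.0
eef_pos: [532.7, -87.4, 121.3]
tool_rot: [3.141, 0.001, -2.836]
force: [-3.1, 1.8, 11.1]
width: 26.6
gripper_force: 59.2
```

```bash
python3 -c "
from h import *
delta((532,-87,120))"
```

```text
t 5.0 pos [532.7 -87.4 121.3] F [-3.1  1.8 11.1] w 26.6 q [ 0.17  0.63 -0.08  1.93  0.09  0.59  1.9 ]
d cm [0.06 0.06 0.13] rot [ 0.     0.001 -0.002]
```

{"fn": "send_rows", "kwargs": {
  "series": [
    {"ax": 0, "ay": 0, "az": 0, "dx": 0, "dy": 0.3, "dz": 0.05, "hand": 1},
    {"ax": 0, "ay": 0, "az": 0, "dx": 0, "dy": 0.9, "dz": 0.05, "hand": 1},
    {"ax": 0, "ay": 0, "az": 0, "dx": 0, "dy": 1.5, "dz": 0.05, "hand": 1},
    {"ax": 0, "ay": 0, "az": 0, "dx": 0, "dy": 2.1, "dz": 0.05, "hand": 1},
    {"ax": 0, "ay": 0, "az": 0, "dx": 0, "dy": 2.7, "dz": 0.05, "hand": 1},
    {"ax": 0, "ay": 0, "az": 0, "dx": 0, "dy": 3.3, "dz": 0.05, "hand": 1},
    {"ax": 0, "ay": 0, "az": 0, "dx": 0, "dy": 3.9, "dz": 0.05, "hand": 1},
    {"ax": 0, "ay": 0, "az": 0, "dx": 0, "dy": 4.5, "dz": 0.05, "hand": 1},
    {"ax": 0, "ay": 0, "az": 0, "dx": 0, "dy": 5, "dz": 0.05, "hand": 1},
    {"ax": 0, "ay": 0, "az": 0, "dx": 0, "dy": 5.3, "dz": 0.05, "hand": 1}
  ]
}}

```text
clock: 6.0
eef_pos: [517.4, -39.5, 121.1]
tool_rot: [-3.138, 0.001, -2.838]
force: [-0.4, -5.2, 10.9]
width: 26.1
gripper_force: 59.3
```

```bash
cat >> h.py <<'E'
def stat():
    s=read_state();y=np.array([np.cos(1.878),np.sin(1.878),0]);x=np.array([y[1],-y[0],0]);p=s["eef_pos"]-np.array([532.7,-87.4,134.8])
    print("t",round(s["clock"],2),"travel",(p@y).round(1),"x",(p@x).round(1),"press",(-p[2]).round(1),"Fy",(s["force"]@y).round(1),"Fx",(s["force"]@x).round(1),"Fz",s["force"][2].round(1),"tq",s["torque"].round(2),"rot",s["tool_rot"].round(3),"grip",round(s["gripper_force"],1))
E
python3 -c "
from h import *
stat()"
```

```text
t 6.0 travel 50.3 x -0.1 press 13.7 Fy -4.8 Fx -2.0 Fz 10.9 tq [-1.02  0.36  0.06] rot [-3.138e+00  1.000e-03 -2.838e+00] grip 59.3
```

{"fn": "send_rows", "kwargs": {
  "series": [
    {"ax": 0, "ay": 0, "az": 0, "dx": 0, "dy": 0.3, "dz": 0, "hand": 1},
    {"ax": 0, "ay": 0, "az": 0, "dx": 0, "dy": 0.6, "dz": 0, "hand": 1},
    {"ax": 0, "ay": 0, "az": 0, "dx": 0, "dy": 0.9, "dz": 0, "hand": 1},
    {"ax": 0, "ay": 0, "az": 0, "dx": 0, "dy": 1.2, "dz": 0, "hand": 1},
    {"ax": 0, "ay": 0, "az": 0, "dx": 0, "dy": 1.5, "dz": 0, "hand": 1},
    {"ax": 0, "ay": 0, "az": 0, "dx": 0, "dy": 1.8, "dz": 0, "hand": 1},
    {"ax": 0, "ay": 0, "az": 0, "dx": 0, "dy": 2.1, "dz": 0, "hand": 1},
    {"ax": 0, "ay": 0, "az": 0, "dx": 0, "dy": 2.3, "dz": 0, "hand": 1},
    {"ax": 0, "ay": 0, "az": 0, "dx": 0, "dy": 2.4, "dz": 0, "hand": 1}
  ]
}}

```text
clock: 6.9
eef_pos: [510.1, -16.9, 121.0]
tool_rot: [-3.138, 0.001, -2.838]
force: [-1.4, -4.9, 10.7]
width: 26.6
gripper_force: 59.3
```

```bash
python3 -c "
from h import *
stat()"
```

```text
t 6.9 travel 74.1 x -0.2 press 13.8 Fy -4.3 Fx -2.8 Fz 10.7 tq [-0.97  0.45  0.05] rot [-3.138e+00  1.000e-03 -2.838e+00] grip 59.3
```

{"fn": "send_rows", "kwargs": {
  "series": [
    {"ax": 0, "ay": 0, "az": 0, "dx": 0, "dy": 0.15, "dz": 0, "hand": 1},
    {"ax": 0, "ay": 0, "az": 0, "dx": 0, "dy": 0.3, "dz": 0, "hand": 1},
    {"ax": 0, "ay": 0, "az": 0, "dx": 0, "dy": 0.45, "dz": 0, "hand": 1},
    {"ax": 0, "ay": 0, "az": 0, "dx": 0, "dy": 0.6, "dz": 0, "hand": 1},
    {"ax": 0, "ay": 0, "az": 0, "dx": 0, "dy": 0.7, "dz": 0, "hand": 1},
    {"ax": 0, "ay": 0, "az": 0, "dx": 0, "dy": 0.8, "dz": 0, "hand": 1}
  ]
}}

```text
clock: 7.5
eef_pos: [507.7, -9.4, 121.0]
tool_rot: [-3.138, 0.001, -2.838]
force: [-0.9, -4.6, 10.9]
width: 26.7
gripper_force: 59.3
```

```bash
python3 -c "
from h import *
stat()"
```

```text
t 7.5 travel 81.9 x -0.3 press 13.8 Fy -4.1 Fx -2.3 Fz 10.9 tq [-1.07  0.48  0.09] rot [-3.138e+00  1.000e-03 -2.838e+00] grip 59.3
```

{"fn": "send_rows", "kwargs": {
  "series": [
    {"ax": 0, "ay": 0, "az": 0, "dx": 0, "dy": 0.1, "dz": 0, "hand": 1},
    {"ax": 0, "ay": 0, "az": 0, "dx": 0, "dy": 0.2, "dz": 0, "hand": 1},
    {"ax": 0, "ay": 0, "az": 0, "dx": 0, "dy": 0.3, "dz": 0, "hand": 1}
  ]
}}

```text
clock: 7.8
eef_pos: [506.8, -6.6, 121.0]
tool_rot: [-3.138, 0.001, -2.838]
force: [-1.4, -5.3, 11.9]
width: 26.9
gripper_force: 59.3
```

```bash
python3 -c "
from h import *
stat()"
```

```text
t 7.8 travel 84.9 x -0.3 press 13.8 Fy -4.6 Fx -2.9 Fz 11.9 tq [-1.03  0.41  0.17] rot [-3.138e+00  1.000e-03 -2.838e+00] grip 59.3
```

{"fn": "send_rows", "kwargs": {
  "series": [
    {"ax": 0, "ay": 0, "az": 0, "dx": 0, "dy": 0.1, "dz": 0, "hand": 1},
    {"ax": 0, "ay": 0, "az": 0, "dx": 0, "dy": 0.2, "dz": 0, "hand": 1}
  ]
}}

```text
clock: 8.0
eef_pos: [506.2, -4.7, 121.0]
tool_rot: [-3.138, 0.001, -2.838]
force: [-2.5, -5.6, 10.8]
width: 26.7
gripper_force: 59.3
```

```bash
python3 -c "
from h import *
stat()"
```

```text
t 8.0 travel 86.9 x -0.3 press 13.8 Fy -4.6 Fx -4.1 Fz 10.8 tq [-0.95  0.48  0.16] rot [-3.138e+00  1.000e-03 -2.838e+00] grip 59.3
```

{"fn": "send_rows", "kwargs": {
  "series": [
    {"ax": 0, "ay": 0, "az": 0, "dx": 0, "dy": 0.1, "dz": 0, "hand": 1},
    {"ax": 0, "ay": 0, "az": 0, "dx": 0, "dy": 0.2, "dz": 0, "hand": 1}
  ]
}}

```text
clock: 8.2
eef_pos: [505.6, -2.8, 121.0]
tool_rot: [-3.138, 0.001, -2.838]
force: [-0.9, -4.5, 11.3]
width: 26.4
gripper_force: 59.3
```

```bash
python3 -c "
from h import *
stat()"
```

```text
t 8.2 travel 88.8 x -0.3 press 13.8 Fy -4.1 Fx -2.2 Fz 11.3 tq [-1.02  0.42  0.08] rot [-3.138e+00  1.000e-03 -2.838e+00] grip 59.3
```

{"fn": "send_rows", "kwargs": {
  "series": [
    {"ax": 0, "ay": 0, "az": 0, "dx": 0, "dy": 0.1, "dz": 0, "hand": 1},
    {"ax": 0, "ay": 0, "az": 0, "dx": 0, "dy": 0.2, "dz": 0, "hand": 1}
  ]
}}

```text
clock: 8.4
eef_pos: [504.9, -0.9, 121.0]
tool_rot: [-3.138, 0.001, -2.838]
force: [-1.2, -5.8, 10.8]
width: 26.2
gripper_force: 59.3
```

```bash
python3 -c "
from h import *
stat()"
```

```text
t 8.4 travel 90.9 x -0.3 press 13.8 Fy -5.2 Fx -2.9 Fz 10.8 tq [-1.06  0.41  0.08] rot [-3.138e+00  1.000e-03 -2.838e+00] grip 59.3
```

{"fn": "send_rows", "kwargs": {
  "series": [
    {"ax": 0, "ay": 0, "az": 0, "dx": 0, "dy": 0.1, "dz": 0, "hand": 1},
    {"ax": 0, "ay": 0, "az": 0, "dx": 0, "dy": 0.1, "dz": 0, "hand": 1}
  ]
}}

```text
clock: 8.6
eef_pos: [504.6, 0.3, 121.0]
tool_rot: [-3.139, 0.0, -2.838]
force: [-2.6, -4.4, 10.9]
width: 27.0
gripper_force: 59.3
```

```bash
python3 -c "
from h import *
stat()"
```

```text
t 8.6 travel 92.1 x -0.3 press 13.8 Fy -3.4 Fx -3.8 Fz 10.9 tq [-1.    0.42  0.09] rot [-3.139  0.    -2.838] grip 59.3
```

{"fn": "send_rows", "kwargs": {
  "series": [
    {"ax": 0, "ay": 0, "az": 0, "dx": 0, "dy": 0.1, "dz": 0, "hand": 1},
    {"ax": 0, "ay": 0, "az": 0, "dx": 0, "dy": 0.2, "dz": 0, "hand": 1}
  ]
}}

```text
clock: 8.8
eef_pos: [504.0, 1.9, 121.0]
tool_rot: [-3.138, 0.0, -2.838]
force: [-1.6, -5.4, 11.3]
width: 26.9
gripper_force: 59.4
```

```bash
python3 -c "
from h import *
stat()"
```

```text
t 8.8 travel 93.8 x -0.3 press 13.8 Fy -4.7 Fx -3.1 Fz 11.3 tq [-1.19  0.34  0.06] rot [-3.138  0.    -2.838] grip 59.4
```

{"fn": "send_rows", "kwargs": {
  "series": [
    {"ax": 0, "ay": 0, "az": 0, "dx": 0, "dy": 0.1, "dz": 0, "hand": 1},
    {"ax": 0, "ay": 0, "az": 0, "dx": 0, "dy": 0.1, "dz": 0, "hand": 1}
  ]
}}

```text
clock: 9.0
eef_pos: [503.9, 2.3, 121.0]
tool_rot: [-3.138, 0.001, -2.839]
force: [-0.6, -6.5, 10.8]
width: 26.6
gripper_force: 59.4
```

```bash
python3 -c "
from h import *
stat()"
```

```text
t 9.0 travel 94.2 x -0.3 press 13.8 Fy -6.0 Fx -2.5 Fz 10.8 tq [-1.26  0.33  0.08] rot [-3.138e+00  1.000e-03 -2.839e+00] grip 59.4
```

{"fn": "send_rows", "kwargs": {
  "series": [
    {"ax": 0, "ay": 0, "az": 0, "dx": 0, "dy": 0.1, "dz": 0, "hand": 1},
    {"ax": 0, "ay": 0, "az": 0, "dx": 0, "dy": 0.1, "dz": 0, "hand": 1}
  ]
}}

```text
clock: 9.2
eef_pos: [503.8, 2.7, 121.0]
tool_rot: [-3.137, 0.001, -2.839]
force: [-1.1, -8.3, 10.4]
width: 26.6
gripper_force: 59.4
```

```bash
python3 -c "
from h import *
stat()"
```

```text
t 9.2 travel 94.7 x -0.3 press 13.8 Fy -7.6 Fx -3.6 Fz 10.4 tq [-1.48  0.31  0.14] rot [-3.137e+00  1.000e-03 -2.839e+00] grip 59.4
```

Contact with the pin is at a travel of about 94 mm, with roughly 3 N on it. I'll back off a touch and ease the plunger up.

{"fn": "send_rows", "kwargs": {
  "series": [
    {"ax": 0, "ay": 0, "az": 0, "dx": 0, "dy": -0.05, "dz": 0, "hand": 1},
    {"ax": 0, "ay": 0, "az": 0, "dx": 0, "dy": -0.1, "dz": -0.1, "hand": 1},
    {"ax": 0, "ay": 0, "az": 0, "dx": 0, "dy": -0.1, "dz": -0.2, "hand": 1},
    {"ax": 0, "ay": 0, "az": 0, "dx": 0, "dy": -0.1, "dz": -0.3, "hand": 1},
    {"ax": 0, "ay": 0, "az": 0, "dx": 0, "dy": -0.1, "dz": -0.4, "hand": 1},
    {"ax": 0, "ay": 0, "az": 0, "dx": 0, "dy": -0.1, "dz": -0.5, "hand": 1},
    {"ax": 0, "ay": 0, "az": 0, "dx": 0, "dy": -0.1, "dz": -0.6, "hand": 1},
    {"ax": 0, "ay": 0, "az": 0, "dx": 0, "dy": -0.1, "dz": -0.7, "hand": 1},
    {"ax": 0, "ay": 0, "az": 0, "dx": 0, "dy": -0.1, "dz": -0.75, "hand": 1}
  ]
}}

```text
clock: 10.1
eef_pos: [503.9, 2.2, 128.2]
tool_rot: [-3.138, 0.001, -2.839]
force: [0.5, -7.7, 6.6]
width: 26.7
gripper_force: 59.1
```

```bash
python3 -c "
from h import *
stat()"
```

```text
t 10.1 travel 94.1 x -0.3 press 6.6 Fy -7.5 Fx -1.8 Fz 6.6 tq [-1.4   0.16  0.1 ] rot [-3.138e+00  1.000e-03 -2.839e+00] grip 59.1
```

{"fn": "send_rows", "kwargs": {
  "series": [
    {"ax": 0, "ay": 0, "az": 0, "dx": 0, "dy": -0.05, "dz": -0.05, "hand": 1},
    {"ax": 0, "ay": 0, "az": 0, "dx": 0, "dy": -0.05, "dz": -0.12, "hand": 1},
    {"ax": 0, "ay": 0, "az": 0, "dx": 0, "dy": -0.05, "dz": -0.2, "hand": 1},
    {"ax": 0, "ay": 0, "az": 0, "dx": 0, "dy": -0.05, "dz": -0.28, "hand": 1}
  ]
}}

```text
clock: 10.5
eef_pos: [504.0, 2.1, 130.9]
tool_rot: [-3.138, 0.0, -2.838]
force: [-1.0, -6.3, 5.1]
width: 26.6
gripper_force: 58.9
```

```bash
python3 -c "
from h import *
stat()"
```

```text
t 10.5 travel 94.0 x -0.3 press 3.9 Fy -5.7 Fx -2.9 Fz 5.1 tq [-1.19  0.14  0.07] rot [-3.138  0.    -2.838] grip 58.9
```

{"fn": "send_rows", "kwargs": {
  "series": [
    {"ax": 0, "ay": 0, "az": 0, "dx": 0, "dy": 0, "dz": -0.05, "hand": 1},
    {"ax": 0, "ay": 0, "az": 0, "dx": 0, "dy": 0, "dz": -0.1, "hand": 1},
    {"ax": 0, "ay": 0, "az": 0, "dx": 0, "dy": 0, "dz": -0.1, "hand": 1}
  ]
}}

```text
clock: 10.8
eef_pos: [503.9, 2.1, 131.5]
tool_rot: [-3.138, 0.0, -2.838]
force: [0.3, -6.0, 2.6]
width: 26.9
gripper_force: 58.9
```

```bash
python3 -c "
from h import *
stat()"
```

```text
t 10.8 travel 94.0 x -0.4 press 3.3 Fy -5.8 Fx -1.5 Fz 2.6 tq [-1.12 -0.06  0.03] rot [-3.138  0.    -2.838] grip 58.9
```

The bar has met the pin: Fz is falling while the height stalls. I'll let the carriage back so the lip catches.

{"fn": "send_rows", "kwargs": {
  "series": [
    {"ax": 0, "ay": 0, "az": 0, "dx": 0, "dy": -0.1, "dz": -0.03, "hand": 1},
    {"ax": 0, "ay": 0, "az": 0, "dx": 0, "dy": -0.2, "dz": -0.06, "hand": 1},
    {"ax": 0, "ay": 0, "az": 0, "dx": 0, "dy": -0.3, "dz": -0.06, "hand": 1},
    {"ax": 0, "ay": 0, "az": 0, "dx": 0, "dy": -0.37, "dz": -0.06, "hand": 1},
    {"ax": 0, "ay": 0, "az": 0, "dx": 0, "dy": -0.37, "dz": -0.06, "hand": 1}
  ]
}}

```text
clock: 11.3
eef_pos: [504.2, 1.3, 131.6]
tool_rot: [-3.142, -0.001, -2.837]
force: [-0.9, -3.4, 0.5]
width: 26.6
gripper_force: 59.2
```

```bash
python3 -c "
from h import *
stat()"
```

```text
t 11.3 travel 93.2 x -0.4 press 3.2 Fy -2.9 Fx -1.8 Fz 0.5 tq [-0.83  0.02 -0.05] rot [-3.142e+00 -1.000e-03 -2.837e+00] grip 59.2
```

{"fn": "send_rows", "kwargs": {
  "series": [
    {"ax": 0, "ay": 0, "az": 0, "dx": 0, "dy": -0.1, "dz": 0, "hand": 1},
    {"ax": 0, "ay": 0, "az": 0, "dx": 0, "dy": -0.2, "dz": 0, "hand": 1},
    {"ax": 0, "ay": 0, "az": 0, "dx": 0, "dy": -0.2, "dz": 0, "hand": 1}
  ]
}}

```text
clock: 11.6
eef_pos: [504.6, 0.1, 131.6]
tool_rot: [3.141, -0.001, -2.836]
force: [-1.3, -1.2, 0.4]
width: 26.5
gripper_force: 59.3
```

```bash
python3 -c "
from h import *
stat()"
```

```text
t 11.6 travel 91.9 x -0.4 press 3.2 Fy -0.7 Fx -1.6 Fz 0.4 tq [-0.4   0.3   0.02] rot [ 3.141e+00 -1.000e-03 -2.836e+00] grip 59.3
```

The pin now carries the carriage load, with Fy about 0. I'll release.

{"fn": "send_rows", "kwargs": {
  "series": [
    {"ax": 0, "ay": 0, "az": 0, "dx": 0, "dy": 0, "dz": 0, "hand": 0.6},
    {"ax": 0, "ay": 0, "az": 0, "dx": 0, "dy": 0, "dz": 0, "hand": 0.4},
    {"ax": 0, "ay": 0, "az": 0, "dx": 0, "dy": 0, "dz": 0, "hand": 0.2},
    {"ax": 0, "ay": 0, "az": 0, "dx": 0, "dy": 0, "dz": 0, "hand": 0.1},
    {"ax": 0, "ay": 0, "az": 0, "dx": 0, "dy": 0, "dz": 0, "hand": 0.1},
    {"ax": 0, "ay": 0, "az": 0, "dx": 0, "dy": 0, "dz": -2, "hand": 0.1},
    {"ax": 0, "ay": 0, "az": 0, "dx": 0, "dy": 0, "dz": -5, "hand": 0.1},
    {"ax": 0, "ay": 0, "az": 0, "dx": 0, "dy": 0, "dz": -8, "hand": 0.1},
    {"ax": 0, "ay": 0, "az": 0, "dx": 0, "dy": 0, "dz": -8, "hand": 0.1}
  ]
}}

```text
clock: 12.5
eef_pos: [507.8, -0.2, 215.2]
tool_rot: [-3.14, 0.008, -2.837]
force: [0.5, -0.1, 0.1]
width: 76.9
gripper_force: 0.0
```

```bash
python3 -c "
from h import *
stat()
o=np.array([513.75,-30.7,0]);y=np.array([-.302,.953,0])
out=[]
for n in('wrist','top'):
    d=get_image(n)
    for tr in(0,92):
        k=o+y*(tr-60); print(n,tr,proj(d,k+[0,0,162]).round(1),proj(d,k+[0,0,127]).round(1))
    a=d['pixels'][:,:,::-1]
    out.append(cv2.resize(a,(512,384)) if n=='wrist' else cv2.resize(a[175:295,195:355],(512,384)))
cv2.imwrite('pics/w2.png',out[0]);cv2.imwrite('pics/t2.png',out[1])"
```

```text
t 12.5 travel 90.7 x 2.6 press -80.4 Fy -0.2 Fx 0.5 Fz 0.1 tq [0.02 0.03 0.  ] rot [-3.14   0.008 -2.837] grip 0.0
wrist 0 [109.9 208.8] [128.7 190.8]
wrist 92 [250.9 208.9] [250.7 190.8]
top 0 [301.2 221.2] [299.  221.1]
top 92 [265.7 231.7] [264.8 231.2]
```

View pics/w2.png

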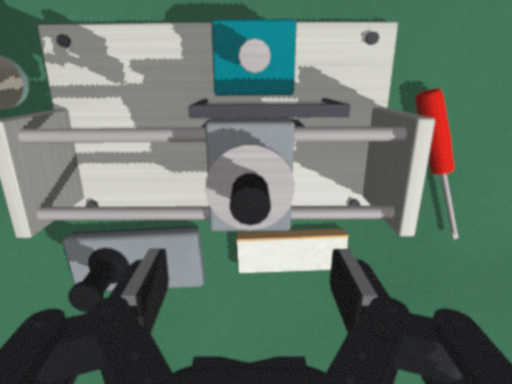

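View pics/t2.png

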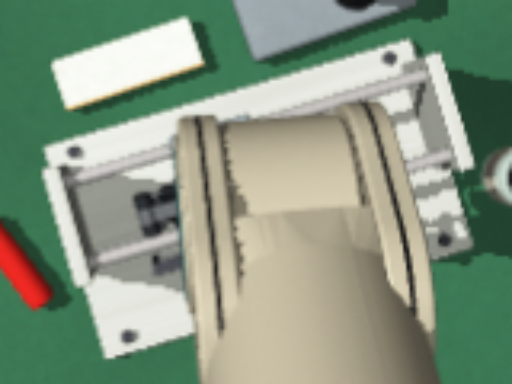

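The wrist view shows the knob at (250,203) and the flange at (250,187), matching a travel of about 92 mm. The carriage is holding with the robot clear of it, and the bystanders are where they were. In the top view the arm covers the carriage. I'll hand the job in.

```bash
python3 -c "
from cell import *
print(finish_job())"
```

```text
the job is handed in; nothing more can be done
None
```

The guard appears latched: the hook met the pin at about 94 mm of travel, the carriage is holding at about 92 mm with the gripper clear, and the job was handed in at about 12.6 s; the hand-in gave no verdict.

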